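Lay out the pump service kit on its shadow mats

TASK

Lay out the kit for the pump service: put the ball bearing, the pressure gauge, the longer bolt and the shorter bolt each on the black mat that carries its own yellow outline. Each must lie flat, centred on its outline and turned as it is drawn, with the gauge's stem over the drawn stem and the bolts' heads over the drawn heads. Leave the tape measure and the small wooden packer where they are.

Things in the scene. Friction and masses are not known exactly. Their poses are not given: they have to be found in the camera images.
- bearing_center (a point): steel ball bearing lying flat: ring 62 mm across outside, 16 mm high. Point: its centre, half-way up (8 mm above what it lies on). z up. Graspable across its outside in any direction. (Round the work: to the left of y = 0.31 m stands an open toolbox, walls 0.15 m high, lid upright to 0.36 m, between the arm's start and the work if it starts at the left; at the right behind the tape measure a vice.)
- gauge_center (a point): round white pressure gauge on its back, dial up: case 65 mm across, 29 mm high, brass stem on one side. Point: centre of the round case, half-way up (14.5 mm). The stem points along the gauge's own -x, its end 57 mm from this point; at the start it points to the robot's left within 0.5 rad. Grasp the case across its own y, square to the stem.
- long_bolt_center (a point): longer bolt, light grey, on its side: 81 mm long, hex head 27 mm wide, 24 mm high; shank 16 mm thick. Point: half-way along, 12 mm above what it lies on (shank's axis there: 10 mm). Length along its own y; the head, 12 mm long, is at the +y end, which at the start points away from the robot within 0.5 rad. Grasp the shank here, across its own x.
- short_bolt_center (a point): shorter, thinner bolt, slightly darker grey, on its side: 58 mm long, hex head 20 mm wide, 18 mm high; shank 12 mm thick. Point: half-way along, 9 mm above what it lies on (shank's axis there: 7 mm). Length along its own y; the head, 9 mm long, is at the +y end, which at the start points away from the robot within 0.5 rad. Grasp the shank here, across its own x.
- bearing_mat_spot (a point): target of the bearing: black mat 80 x 80 mm with a yellow ring (66 mm across, black centre). Fixed, 4 mm thick. Point: on its top face, where the part's centre belongs. Mat x points away from the robot (within 0.1 rad), y to the robot's left.
- gauge_mat_spot (a point): target of the gauge: black mat 84 (x) by 98 mm (y) with a yellow disc (69 mm across) and its stem, which points along mat +y: the gauge's own +y goes along mat +x. Fixed, 4 mm thick. Point: on its top face, where the part's centre belongs. Mat x points away from the robot (within 0.1 rad), y to the robot's left. It is the disc's centre.
- long_bolt_mat_spot (a point): target of the longer bolt: black mat 104 (x) by 64 mm (y) with the longer yellow bolt silhouette (85 mm), head at mat +x: the bolt's own +y goes along mat +x. Fixed, 4 mm thick. Point: on its top face, where the part's centre belongs. Mat x points away from the robot (within 0.1 rad), y to the robot's left.
- short_bolt_mat_spot (a point): target of the shorter bolt: black mat 104 (x) by 64 mm (y) with the shorter yellow bolt silhouette (62 mm), head at mat +x: the bolt's own +y goes along mat +x. Fixed, 4 mm thick. Point: on its top face, where the part's centre belongs. Mat x points away from the robot (within 0.1 rad), y to the robot's left.
- tape_center (a point): bystander, not to be moved: loose yellow and black tape measure, 69 x 77 x 31 mm, lying on its side near the vice, nearer the robot than the parts. Point: its centre, 15.5 mm above the bench.
- packer_center (a point): bystander, not to be moved: loose varnished hardwood packer stick, 115 mm long along its own y, 22 mm wide, 24 mm high, lying at the right of the mats. Point: its centre, 12 mm above the bench.

How it is judged:
By the outcome, as a careful person would: the job done as asked, in the order asked, and still so for the second after the job is handed in, with the robot touching nothing.
It also fails if it takes over 106 s, if anything falls off the work surface, if the arm or the gripper's body presses on something with over 40 N, if the wrist force passes 120 N, or if a joint passes its speed limit or range.

ROBOT

A 6-joint arm with a two-finger parallel gripper is mounted at the origin on a cart in front of the work surface, level with it; the furniture and walls round the work are solid. World frame = base frame: x ahead of the robot, y to its left, z up, the work surface at z = 0. Lengths are in mm, angles in rad, forces in N, time in s.
With the tool pointing down it reaches from about 275 to 1000 mm from the base axis. Payload 8.4 kg.
Tool frame: the origin (TCP) lies midway between the tips of the shut fingers; the grasp point (between the pads) lies 19 mm behind it; z points along the fingers, y is the line along which they close (so a half turn about z gives the same grasp; the last joint's range is limited). The gripper opens to 85 mm and grips with 20 to 120 N. Pads are 22 mm wide; open, the fingers measure 114 mm over their backs; the gripper's body (76 mm by 85 mm) begins 54 mm behind the grasp point. The pads swing forward as they close: fully open they stand 13 mm farther back than shut.
Start: joints at [1.119, 0.353, 1.633, -0, 1.155, -0.002], TCP at [271.74, 562.837, 231.281] pointing down, gripper open.
Joint ranges: [-2.63, 2.63], [-0.92, 2.1], [0.06, 2.66], [-1.3, 4.44], [0, 2.69], [-3.02, 3.02]. Speed limits (rad/s): [2.22, 2.22, 2.79, 3.14, 3.14, 3.14].

INTERFACE

Orientations are given as [roll, pitch, yaw] about the fixed x, y, z axes, in that order (R = Rz(yaw) Ry(pitch) Rx(roll)).
In Python, from rig import monitor, imaging, r gives the robot as it stands.
- The arm moves only by the tool drive_tool, never from a script. Its argument "plan" is a list of rows, each an object of numbers: "x", "y", "z": the shift along the tool's x, y, z in units of 50 mm (1.0 is 50 mm); "ax", "ay", "az": the turn, a rotation vector about the tool's x, y, z in units of 6 degrees (1.0 is 6 degrees); "hand": the finger opening in mm, from 0 to 85.4. In form: [{"x": .., "y": .., "z": .., "ax": .., "ay": .., "az": .., "hand": ..}, ...]. A call has 1 to 8 rows; each row is the pose to reach, as a shift and turn from the pose commanded when the call began, along the tool's axes at that moment; what a row does not reach only later rows make up. A row lasts 1/10 s, in which the tool goes at most 50 mm and 8.59 degrees, less where a joint would pass 70% of its speed; a pose out of reach is approached as far as the arm can. A call with a gripper value outside its range is refused whole. The fingers move at their own pace and stop on an object; "grip_force" is the grip in N (left out, the last holds). Time passes only in rows, so rows that repeat a pose let the fingers close. It gives the time, the measured TCP pose, the force, the opening and the grip force at its end, in the units of the state.
- monitor.sense(): the state, without advancing time (a new reading comes with each control period).
- imaging.grab_frame(name): name is "side" or "top"; returns the picture (420x560x3 uint8, red, green, blue); there is no depth.
- imaging.camera_info(name): a dict with "mtx" (3x3 intrinsics, pixels), "R" (3x3) and "t" (3): a world point X has camera coordinates R X + t. Camera axes: x right, y down, z forward; pixel columns grow to the right and rows downward; lengths in mm; the calibration is good to about 2 mm. A picture is of the moment at which its call begins. camera_info takes no time and is no camera call.
- r.sign_off(): hands the job in; it is judged then, once.
The state is a dict: "clock": time; "qpos": joint angles; "qvel": joint speeds; "joint_efforts": joint torques, N m; "eef_pos": TCP position; "tcp_rot": TCP orientation; "contact_force": force on the tool from outside, world axes, zero at the start; "wrist_torque": the same for the moment, N m; "opening": opening from 0.0 (shut) to 1.0 (fully open); "grasp_force": force on a finger pad.
Only numpy, scipy, OpenCV 4.12 (cv2) and the standard library are available. Lean on these libraries where they do the work, as an engineer would, in place of code of your own. Each camera call takes 0.05 s, during which the arm holds its last target. There are 200 camera calls.

## Working session

There is one attempt and no reset: what is moved stays moved. The work goes in short steps, Python scripts to look and compute and a tool call to move; the robot and the scene stay as the last step left them, time stands still between calls to the robot, and variables do not carry over. Pictures are saved under pics/ and viewed, at most 14 in all, crops included, and the job is handed in when it is done.

Besides the shell and the picture viewer there is one more tool, called after "Emit:" as name(argument=value, ...) on one line, values as JSON. drive_tool: Moves the arm, as the interface text tells. Its arguments: {"type":"object","properties":{"plan":{"type":"array","items":{"type":"object","properties":{"x":{"type":"number"},"y":{"type":"number"},"z":{"type":"number"},"ax":{"type":"number"},"ay":{"type":"number"},"az":{"type":"number"},"hand":{"type":"number"}}}},"grip_force":{"type":"number"}},"required":["plan"]}

```bash
ls; mkdir -p pics; python3 - <<'E'
from rig import monitor, imaging, r
import cv2,numpy as np
s=monitor.sense(); print(s)
for n in("top","side"):
    f=imaging.grab_frame(n); cv2.imwrite(f"pics/{n}0.png",f[:,:,::-1])
    c=imaging.camera_info(n); print(n,c['mtx'],c['R'],c['t'],-c['R'].T@c['t'])
E
```

```text
pics
{'clock': 0.0, 'qpos': array([ 1.11855729e+00,  3.53654683e-01,  1.63417668e+00,  8.09141012e-06,
        1.15519107e+00, -2.38238241e-03]), 'qvel': array([ 0.00266653,  0.00055655, -0.00123076,  0.00117991,  0.00102176,
       -0.00016799]), 'joint_efforts': array([ 8.99250299e-04, -6.05224586e+01, -3.42073846e+01, -6.00477074e-05,
        9.00522340e-03,  2.64598037e-05]), 'eef_pos': array([271.54256739, 562.37553399, 230.53939537]), 'tcp_rot': array([-3.14016289e+00, -1.08041974e-05,  2.69173272e+00]), 'contact_force': array([0.85849192, 0.3328477 , 1.24738756]), 'wrist_torque': array([ 0.01194725, -0.01770283, -0.0133092 ]), 'grasp_force': 0.0, 'opening': 0.9990744468491354}
top [[469.93646412   0.         284.89128003]
 [  0.         469.93646412 206.84895123]
 [  0.           0.           1.        ]] [[ 0.00953259 -0.99985327  0.0142328 ]
 [-0.98228696 -0.01202698 -0.18699647]
 [ 0.1871402  -0.01219814 -0.98225748]] [-19.05554937 482.38941767 841.35694424] [316.57477322  -2.98807559 916.90547835]
side [[539.92158906   0.         272.7565922 ]
 [  0.         539.92158906 210.27558181]
 [  0.           0.           1.        ]] [[ 0.97072895 -0.24016724  0.00223718]
 [-0.11010026 -0.45325258 -0.8845564 ]
 [ 0.21345548  0.85841819 -0.46642788]] [-470.31622968   98.95703785 1193.76236437] [  212.62966047 -1092.84934984   645.38930876]
```

View pics/top0.png

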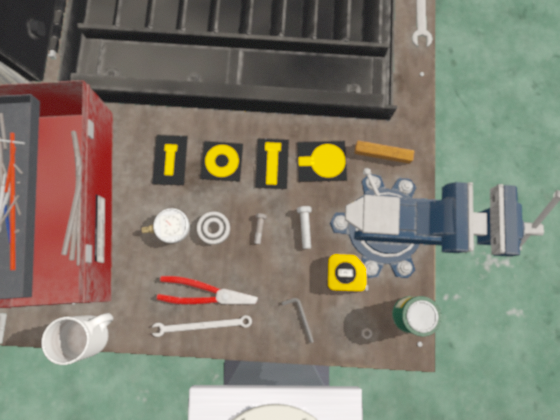

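View pics/side0.png

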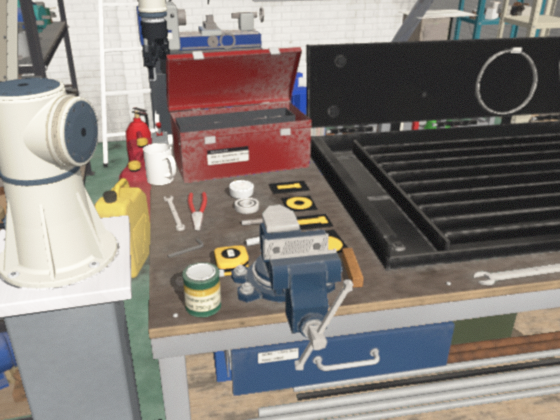

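```bash
cat > h.py <<'E'
from rig import monitor, imaging, r
import cv2,numpy as np
from scipy.spatial.transform import Rotation as Ro
def ray(n,uv,z):
    c=imaging.camera_info(n); R,t=c['R'],c['t']; C=-R.T@t
    d=(R.T@np.linalg.solve(c['mtx'],np.c_[np.atleast_2d(uv),np.ones(len(np.atleast_2d(uv)))].T)).T
    return C+d*((z-C[2])/d[:,2])[:,None]
def pix(n,X):
    c=imaging.camera_info(n); p=(c['R']@np.atleast_2d(X).T+c['t'][:,None]); p=c['mtx']@p; return (p[:2]/p[2]).T
def ortho(f,z,x0,x1,y0,y1,s=2):  # bird's-eye picture at height z; s px/mm, row 0 = x1, col 0 = y1
    P=np.float32([[x1,y1,z],[x1,y0,z],[x0,y0,z],[x0,y1,z]]); W,H=int((y1-y0)*s),int((x1-x0)*s)
    M=cv2.getPerspectiveTransform(pix('top',P).astype(np.float32),np.float32([[0,0],[W,0],[W,H],[0,H]]))
    return cv2.warpPerspective(f,M,(W,H),flags=cv2.INTER_CUBIC)
def need(x,y,z,yaw):  # shift/turn from the present pose to the target, in drive units
    s=monitor.sense(); R=Ro.from_euler('xyz',s['tcp_rot']); T=Ro.from_euler('xyz',[np.pi,0,yaw])
    d=R.inv().apply(np.array([x,y,z])-s['eef_pos'])/50; a=np.degrees((R.inv()*T).as_rotvec())/6
    print('xyz',d.round(3),'a',a.round(3),'at',s['eef_pos'].round(1),s['tcp_rot'].round(3),'t',s['clock'])
E
python3 - <<'E'
from h import *
f=imaging.grab_frame("top")
o=ortho(f,4,300,620,-220,260,1.6); cv2.imwrite('pics/o.png',o[:,:,::-1])
o=ortho(f,4,300,620,-220,260,2)
h=cv2.cvtColor(o,cv2.COLOR_RGB2HSV)
def w(p): return (np.array([620-p[1]/2,260-p[0]/2])).round(1)
def comps(m,amin=300):
    for c in cv2.findContours(m.astype(np.uint8),cv2.RETR_EXTERNAL,cv2.CHAIN_APPROX_NONE)[0]:
        if cv2.contourArea(c)>amin:
            q=cv2.minAreaRect(c); print(w(q[0]),np.array(q[1]).round()/2,'ang',round(q[2],1),'area',cv2.contourArea(c)/4,'circ',w(cv2.minEnclosingCircle(c)[0]))
Y=cv2.inRange(h,(20,150,120),(35,255,255))
print('yellow');comps(Y)
print('disc');comps(cv2.morphologyEx(Y,cv2.MORPH_OPEN,cv2.getStructuringElement(cv2.MORPH_ELLIPSE,(61,61))))
print('dark');comps(cv2.morphologyEx((o.max(2)<45).astype(np.uint8)|(Y>0),cv2.MORPH_CLOSE,np.ones((9,9))),5000)
print('light');comps((h[:,:,1]<50)&(h[:,:,2]>115))
E
```

```text
yellow
[ 363.7 -134.8] [76. 72.] ang 1.0 area 4895.625 circ [ 361.8 -133.7]
[584.5 114.2] [70.  69.5] ang 71.6 area 3802.0 circ [584.3 114.1]
[585.2 219.2] [28.  67.5] ang 2.7 area 1425.25 circ [585.4 219. ]
[585.5 -87. ] [69. 97.] ang 90.0 area 4591.875 circ [587.2 -87.2]
[577.5  11.8] [85.  35.5] ang 90.0 area 2156.625 circ [578.9  11.8]
disc
[587.5 -99.8] [72.5 72.5] ang 45.0 area 4128.25 circ [587.2 -97.4]
[609.   11.8] [22.  34.5] ang 90.0 area 618.5 circ [615.8  11.8]
dark
[ 363.7 -134.8] [76. 72.] ang 1.0 area 4902.375 circ [ 361.8 -133.7]
[585.5 -87. ] [69. 97.] ang 90.0 area 4599.625 circ [587.2 -87.2]
[577.5  11.8] [85.  35.5] ang 90.0 area 2158.75 circ [578.9  11.5]
[584.1 114.1] [69.5 70. ] ang 45.0 area 3828.0 circ [585.3 114.2]
[585.8 218. ] [68.5 28. ] ang 90.0 area 1461.5 circ [586.4 218.8]
light
[ 311.8 -135.2] [57.5 22.5] ang -0.0 area 883.125 circ [ 302.8 -135.2]
[ 363. -132.] [17. 30.] ang 90.0 area 456.5 circ [ 363.2 -132. ]
[451.2 -52. ] [88.5 33. ] ang 90.0 area 1793.375 circ [451.2 -56. ]
[ 451.8 -155.5] [247.5 128. ] ang 90.0 area 16607.125 circ [ 451.8 -176.2]
[598.5  60. ] [26. 43.] ang 0.0 area 699.875 circ [598.1  55. ]
[605.9 170.3] [30.  28.5] ang 1.4 area 425.25 circ [609.  170.8]
[460.2 105.2] [319.5 309.5] ang 90.0 area 45816.875 circ [460.2 105.2]
```

View pics/o.png

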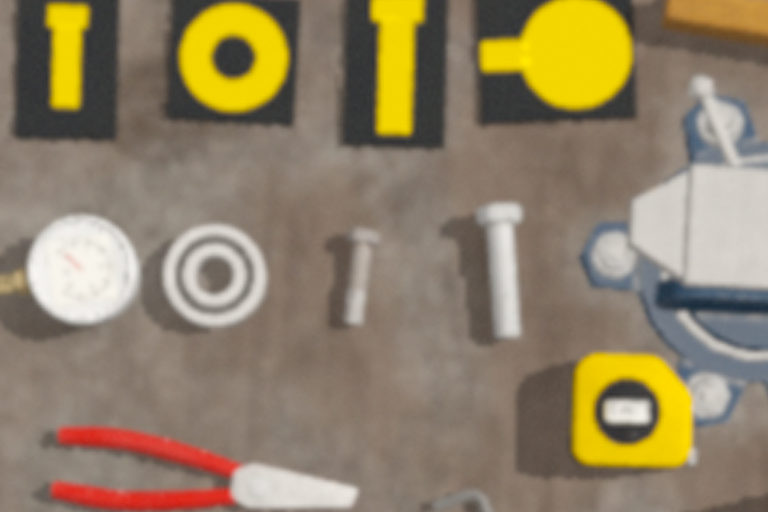

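```bash
cat > m.py <<'E'
from h import *
def comps(m,x1,y1,amin):
    m=m.astype(np.uint8)
    for c in cv2.findContours(m,cv2.RETR_EXTERNAL,cv2.CHAIN_APPROX_NONE)[0]:
        if cv2.contourArea(c)>amin*9:
            q=cv2.minAreaRect(c); e=cv2.fitEllipse(c); w=lambda p:np.array([x1-p[1]/3,y1-p[0]/3]).round(1)
            v=cv2.fitLine(c,cv2.DIST_L2,0,.01,.01).ravel(); g=np.degrees(np.arctan2(v[0],v[1]));g=(g+90)%180-90
            print('rect',w(q[0]),np.array(q[1]).round()/3,round(q[2],1),'ell',w(e[0]),np.array(e[1]).round()/3,'axis from x',round(g,1),'area',cv2.contourArea(c)/9)
def mats(f):
    o=ortho(f,4,510,670,-150,270,3); h=cv2.cvtColor(o,cv2.COLOR_RGB2HSV)
    Y=cv2.inRange(h,(20,150,110),(35,255,255)); print('yellow');comps(Y,670,270,200)
    print('disc');comps(cv2.morphologyEx(Y,cv2.MORPH_OPEN,cv2.getStructuringElement(cv2.MORPH_ELLIPSE,(121,121))),670,270,2000)
    print('mat');comps(cv2.morphologyEx((o.max(2)<65).astype(np.uint8)|(Y>0),cv2.MORPH_OPEN,np.ones((15,15))),670,270,3000)
def part(f,z,x,y,d,thr=None,sat=255):
    o=ortho(f,z,x-d,x+d,y-d,y+d,3); h=cv2.cvtColor(o,cv2.COLOR_RGB2HSV); V=h[:,:,2].copy(); V[h[:,:,1]>sat]=0
    t,m=cv2.threshold(V,thr or 0,255,cv2.THRESH_BINARY+(0 if thr else cv2.THRESH_OTSU)); print('thr',t)
    m=cv2.morphologyEx(m,cv2.MORPH_OPEN,np.ones((5,5))); comps(m,x+d,y+d,150); return o
E
python3 - <<'E'
from m import *
f=imaging.grab_frame("top"); mats(f)
print('gauge');part(f,29,455,215,45,sat=60)
print('bearing');part(f,16,452,125,42)
print('short');part(f,9,448,34,38)
print('long');part(f,12,452,-54,50)
print('stem'); a=ortho(f,14,400,500,190,270,6)
b=ortho(f,9,400,500,-5,75,6)
cv2.imwrite('pics/sb.png',cv2.resize(np.hstack([a,b]),(800,500))[:,:,::-1])
E
```

```text
yellow
rect [585.5 220.4] [28.66666667 68.        ] 5.7 ell [590.1 218.4] [26. 85.] axis from x -1.2 area 1468.1666666666667
rect [584.3 114. ] [70. 70.] 90.0 ell [584.3 114.1] [70. 70.] axis from x -51.1 area 3842.722222222222
rect [582.3 -91. ] [73.33333333 93.66666667] 59.5 ell [587.2 -93.2] [69.66666667 94.        ] axis from x -87.9 area 4721.444444444444
rect [580.3  12.6] [35.33333333 91.        ] 1.4 ell [588.5  12.5] [ 31.66666667 118.        ] axis from x -1.8 area 2377.9444444444443
disc
rect [587.7 -99.7] [73.         72.66666667] 45.0 ell [587.5 -99.2] [72.66666667 73.66666667] axis from x 79.8 area 4199.666666666667
mat
rect [584.3 114. ] [69.33333333 70.        ] 90.0 ell [584.3 114.1] [70. 70.] axis from x -58.4 area 3841.1666666666665
rect [582.3 -91. ] [73.33333333 93.66666667] 59.5 ell [587.2 -93.2] [69.66666667 94.        ] axis from x -87.9 area 4719.666666666667
rect [584.1 218.6] [60.         99.66666667] 1.0 ell [584.1 218.3] [ 68.         120.66666667] axis from x -1.1 area 5836.5
gauge
thr 179.0
rect [448.5 203.3] [65. 66.] 90.0 ell [448.5 202.7] [65. 67.] axis from x 61.9 area 3434.3333333333335
bearing
thr 168.0
rect [446.8 124. ] [63.         63.33333333] 90.0 ell [446.9 124.1] [62.66666667 64.        ] axis from x 47.5 area 3142.222222222222
short
thr 123.0
rect [448.2  34.2] [75.66666667 75.66666667] 90.0 ell [448.   31.6] [86. 87.] axis from x -12.5 area 4850.388888888889
long
thr 164.0
rect [450.5 -53.8] [83.66666667 23.        ] 90.0 ell [460.5 -55.2] [ 18.33333333 110.66666667] axis from x 3.3 area 1209.3333333333333
stem
```

View pics/sb.png

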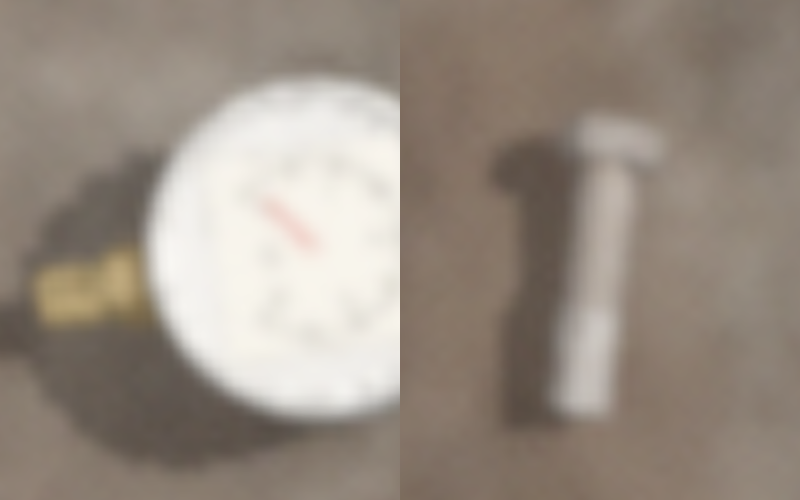

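The crop shows the gauge, with its brass stem tip at about (38,295), and the short bolt, with its tail at (583,412) and its head at (615,115). The order is bearing, gauge, long bolt, short bolt. First I lift clear of the toolbox lid.

Emit:
drive_tool(plan=[{"z":-1,"hand":85},{"z":-2,"hand":85},{"z":-3,"hand":85},{"z":-4,"hand":85},{"z":-4.2,"hand":85},{"z":-4.2,"hand":85}], grip_force=40)

```text
invalid input
```

Emit:
drive_tool(plan=[{"x":-0.87,"y":-0.79,"hand":85},{"x":-1.74,"y":-1.59,"hand":85},{"x":-2.6,"y":-2.4,"hand":85},{"x":-3.5,"y":-3.2,"hand":85},{"x":-4.3,"y":-4,"hand":85},{"x":-5.2,"y":-4.8,"hand":85},{"x":-6.1,"y":-5.6,"hand":85},{"x":-6.97,"y":-6.37,"hand":85}])

```text
invalid input
```

```bash
python3 -c "
from h import *
need(446.9,124,80,np.pi/2)"
```

```text
xyz [-6.971 -6.372  3.022] a [-8.0000e-03  5.0000e-03  1.0705e+01] at [271.6 562.6 230.8] [-3.141 -0.     2.692] t 0.2
```

Emit:
drive_tool(plan=[{"x":0,"y":0,"z":-1,"ax":0,"ay":0,"az":0,"hand":85},{"x":0,"y":0,"z":-2,"ax":0,"ay":0,"az":0,"hand":85},{"x":0,"y":0,"z":-3,"ax":0,"ay":0,"az":0,"hand":85},{"x":0,"y":0,"z":-4.2,"ax":0,"ay":0,"az":0,"hand":85},{"x":0,"y":0,"z":-4.2,"ax":0,"ay":0,"az":0,"hand":85},{"x":0,"y":0,"z":-4.2,"ax":0,"ay":0,"az":0,"hand":85}], grip_force=40)

```text
clock: 0.8
eef_pos: [272.0, 563.4, 443.5]
tcp_rot: [3.138, 0.0, 2.692]
contact_force: [0.4, -0.0, -0.4]
opening: 0.997
grasp_force: 0.0
```

Emit:
drive_tool(plan=[{"x":-6.97,"y":-6.37,"z":0,"ax":0,"ay":0,"az":0,"hand":85},{"x":-6.97,"y":-6.37,"z":0,"ax":0,"ay":0,"az":0,"hand":85},{"x":-6.97,"y":-6.37,"z":0,"ax":0,"ay":0,"az":0,"hand":85},{"x":-6.97,"y":-6.37,"z":0,"ax":0,"ay":0,"az":10.7,"hand":85},{"x":-6.97,"y":-6.37,"z":0,"ax":0,"ay":0,"az":10.7,"hand":85},{"x":-6.97,"y":-6.37,"z":0,"ax":0,"ay":0,"az":10.7,"hand":85},{"x":-6.97,"y":-6.37,"z":0,"ax":0,"ay":0,"az":10.7,"hand":85},{"x":-6.97,"y":-6.37,"z":0,"ax":0,"ay":0,"az":10.7,"hand":85}])

```text
clock: 1.6
eef_pos: [419.8, 189.2, 438.9]
tcp_rot: [-3.138, 0.0, 1.936]
contact_force: [1.4, 0.5, -0.7]
opening: 0.998
grasp_force: 0.0
```

```bash
python3 -c "
from h import *
need(446.9,124,80,np.pi/2)"
```

```text
xyz [-1.41   0.064  7.178] a [-0.031  0.008  3.487] at [419.8 189.2 438.9] [-3.138  0.     1.936] t 1.6
```

Emit:
drive_tool(plan=[{"x":-1.41,"y":0.06,"z":1,"ax":0,"ay":0,"az":3.49,"hand":85},{"x":-1.41,"y":0.06,"z":2,"ax":0,"ay":0,"az":3.49,"hand":85},{"x":-1.41,"y":0.06,"z":7.18,"ax":0,"ay":0,"az":3.49,"hand":85},{"x":-1.41,"y":0.06,"z":7.18,"ax":0,"ay":0,"az":3.49,"hand":85},{"x":-1.41,"y":0.06,"z":7.18,"ax":0,"ay":0,"az":3.49,"hand":85},{"x":-1.41,"y":0.06,"z":7.18,"ax":0,"ay":0,"az":3.49,"hand":85},{"x":-1.41,"y":0.06,"z":7.18,"ax":0,"ay":0,"az":3.49,"hand":85},{"x":-1.41,"y":0.06,"z":7.18,"ax":0,"ay":0,"az":3.49,"hand":85}])

```text
clock: 2.4
eef_pos: [444.8, 125.6, 77.7]
tcp_rot: [-3.135, 0.002, 1.576]
contact_force: [0.1, 0.4, 0.0]
opening: 0.996
grasp_force: 0.0
```

```bash
python3 -c "
from h import *
need(446.9,124,-2,np.pi/2)
f=imaging.grab_frame('side'); cv2.imwrite('pics/s1.png',cv2.resize(f[120:300,160:420],(780,540),interpolation=cv2.INTER_CUBIC)[:,:,::-1])"
```

```text
xyz [-0.03   0.052  1.594] a [-0.058  0.016  0.052] at [444.8 125.6  77.7] [-3.135e+00  2.000e-03  1.576e+00] t 2.4
```

View pics/s1.png

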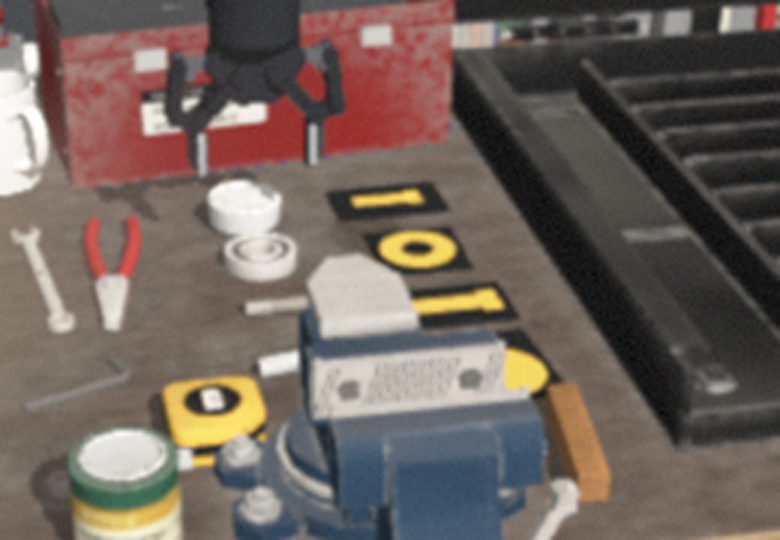

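Emit:
drive_tool(plan=[{"x":-0.03,"y":0.05,"z":0.5,"ax":0,"ay":0,"az":0,"hand":85},{"x":-0.03,"y":0.05,"z":1.0,"ax":0,"ay":0,"az":0,"hand":85},{"x":-0.03,"y":0.05,"z":1.4,"ax":0,"ay":0,"az":0,"hand":85},{"x":-0.03,"y":0.05,"z":1.5,"ax":0,"ay":0,"az":0,"hand":85},{"x":-0.03,"y":0.05,"z":1.5,"ax":0,"ay":0,"az":0,"hand":85},{"x":-0.03,"y":0.05,"z":1.5,"ax":0,"ay":0,"az":0,"hand":85}])

```text
clock: 3.05
eef_pos: [451.3, 125.4, 8.0]
tcp_rot: [3.141, -0.0, 1.576]
contact_force: [-0.5, 0.1, 0.1]
opening: 0.998
grasp_force: 0.0
```

```bash
python3 -c "
from h import *
need(446.9,124,-2,np.pi/2)"
```

```text
xyz [-0.027 -0.088  0.199] a [ 0.003 -0.001  0.053] at [451.3 125.4   8. ] [ 3.141 -0.     1.576] t 3.05
```

Emit:
drive_tool(plan=[{"x":-0.03,"y":-0.09,"z":0.1,"ax":0,"ay":0,"az":0.05,"hand":85},{"x":-0.03,"y":-0.09,"z":0.2,"ax":0,"ay":0,"az":0.05,"hand":85},{"x":-0.03,"y":-0.09,"z":0.2,"ax":0,"ay":0,"az":0.05,"hand":85},{"x":-0.03,"y":-0.09,"z":0.2,"ax":0,"ay":0,"az":0.05,"hand":58},{"x":-0.03,"y":-0.09,"z":0.2,"ax":0,"ay":0,"az":0.05,"hand":58},{"x":-0.03,"y":-0.09,"z":0.2,"ax":0,"ay":0,"az":0.05,"hand":55},{"x":-0.03,"y":-0.09,"z":0.2,"ax":0,"ay":0,"az":0.05,"hand":55},{"x":-0.03,"y":-0.09,"z":0.2,"ax":0,"ay":0,"az":0.05,"hand":55}])

```text
clock: 3.85
eef_pos: [446.8, 123.9, -2.4]
tcp_rot: [3.141, -0.0, 1.571]
contact_force: [-1.8, -0.9, 4.8]
opening: 0.702
grasp_force: 42.1
```

```bash
python3 -c "
from h import *
need(446.9,124,-2,np.pi/2);s=monitor.sense();print(s['grasp_force'],s['opening']*85.4,s['contact_force'])"
```

```text
xyz [ 0.003  0.002 -0.008] a [ 0.002 -0.001  0.003] at [446.8 123.9  -2.4] [ 3.141 -0.     1.571] t 3.85
42.07204878330231 59.9927733136274 [-1.83330746 -0.94260801  4.79886427]
```

Emit:
drive_tool(plan=[{"x":0,"y":0,"z":-0.5,"ax":0,"ay":0,"az":0,"hand":55},{"x":0,"y":0,"z":-1.2,"ax":0,"ay":0,"az":0,"hand":55},{"x":-0.1,"y":0.7,"z":-1.4,"ax":0,"ay":0,"az":0,"hand":55},{"x":-0.1,"y":1.4,"z":-1.4,"ax":0,"ay":0,"az":0,"hand":55},{"x":-0.2,"y":2.1,"z":-1.4,"ax":0,"ay":0,"az":0,"hand":55},{"x":-0.2,"y":2.75,"z":-1.4,"ax":0,"ay":0,"az":0,"hand":55},{"x":-0.2,"y":2.75,"z":-1.2,"ax":0,"ay":0,"az":0,"hand":55},{"x":-0.2,"y":2.75,"z":-1.0,"ax":0,"ay":0,"az":0,"hand":55}])

```text
clock: 4.65
eef_pos: [584.1, 113.7, 46.4]
tcp_rot: [-3.141, 0.0, 1.571]
contact_force: [-0.7, 1.5, -2.3]
opening: 0.705
grasp_force: 46.5
```

Emit:
drive_tool(plan=[{"x":0,"y":0,"z":0,"ax":0,"ay":0,"az":0,"hand":55},{"x":0,"y":0,"z":0,"ax":0,"ay":0,"az":0,"hand":55},{"x":0,"y":0,"z":0,"ax":0,"ay":0,"az":0,"hand":55}])

```text
clock: 4.95
eef_pos: [583.6, 114.0, 47.4]
tcp_rot: [-3.141, 0.0, 1.571]
contact_force: [0.1, -0.4, -3.0]
opening: 0.708
grasp_force: 46.4
```

```bash
python3 -c "
from h import *
need(584.3,114,2,np.pi/2);s=monitor.sense();print(s['grasp_force'],s['opening']*85.4,s['contact_force'])"
```

```text
xyz [0.    0.015 0.909] a [-0.003  0.001  0.006] at [583.6 114.   47.4] [-3.141  0.     1.571] t 4.95
46.37281537055969 60.422373303779175 [ 0.14610098 -0.3569861  -3.02407769]
```

Emit:
drive_tool(plan=[{"x":0,"y":0.015,"z":0.5,"ax":0,"ay":0,"az":0,"hand":55},{"x":0,"y":0.015,"z":0.8,"ax":0,"ay":0,"az":0,"hand":55},{"x":0,"y":0.015,"z":0.9,"ax":0,"ay":0,"az":0,"hand":55},{"x":0,"y":0.015,"z":0.91,"ax":0,"ay":0,"az":0,"hand":55},{"x":0,"y":0.015,"z":0.91,"ax":0,"ay":0,"az":0,"hand":55}])

```text
clock: 5.45
eef_pos: [584.9, 113.9, 2.0]
tcp_rot: [3.142, -0.0, 1.571]
contact_force: [0.2, -0.1, -2.1]
opening: 0.707
grasp_force: 47.0
```

Emit:
drive_tool(plan=[{"x":0,"y":0,"z":0,"ax":0,"ay":0,"az":0,"hand":66},{"x":0,"y":0,"z":0,"ax":0,"ay":0,"az":0,"hand":76},{"x":0,"y":0,"z":0,"ax":0,"ay":0,"az":0,"hand":82},{"x":0,"y":0,"z":0,"ax":0,"ay":0,"az":0,"hand":82}])

```text
clock: 5.85
eef_pos: [585.2, 113.9, 2.1]
tcp_rot: [3.141, -0.0, 1.571]
contact_force: [-0.1, 0.7, 0.5]
opening: 0.958
grasp_force: 0.0
```

Emit:
drive_tool(plan=[{"x":0,"y":0,"z":-0.5,"ax":0,"ay":0,"az":0,"hand":82},{"x":0,"y":0,"z":-1.2,"ax":0,"ay":0,"az":0,"hand":82},{"x":0,"y":0,"z":-2,"ax":0,"ay":0,"az":0,"hand":85},{"x":1.6,"y":-2.7,"z":-2,"ax":0,"ay":0,"az":-1.2,"hand":85},{"x":1.6,"y":-2.7,"z":-2,"ax":0,"ay":0,"az":-1.2,"hand":85},{"x":1.6,"y":-2.7,"z":-2,"ax":0,"ay":0,"az":-1.2,"hand":85},{"x":1.6,"y":-2.7,"z":-2,"ax":0,"ay":0,"az":-1.2,"hand":85},{"x":1.6,"y":-2.7,"z":-2,"ax":0,"ay":0,"az":-1.2,"hand":85}])

```text
clock: 6.65
eef_pos: [449.0, 194.5, 102.1]
tcp_rot: [3.141, -0.0, 1.699]
contact_force: [0.9, -0.9, 0.9]
opening: 0.994
grasp_force: 0.0
```

```bash
python3 -c "
from m import *
need(448.5,203.1,0,np.pi/2+np.radians(7.2))
f=imaging.grab_frame('top');cv2.imwrite('pics/t1.png',f[90:300,110:420][:,:,::-1].repeat(2,0).repeat(2,1))"
```

```text
xyz [0.171 0.011 2.042] a [ 0.003 -0.     0.025] at [449.  194.5 102.1] [ 3.141 -0.     1.699] t 6.65
```

View pics/t1.png

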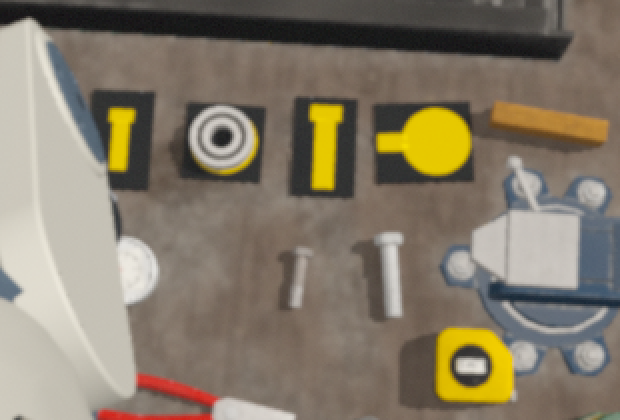

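The picture shows the bearing on its mat at about (222,140) in the crop, with a little yellow at lower right that may only be parallax. I'll measure it now at the right height.

```bash
python3 -c "
from m import *
f=imaging.grab_frame('top')
part(f,20,584,114,45,sat=70,thr=150)
part(f,20,584,114,45,sat=70,thr=120)
o=ortho(f,4,540,630,70,160,3);h=cv2.cvtColor(o,cv2.COLOR_RGB2HSV);print('mat');comps(cv2.morphologyEx(((o.max(2)<65)*255).astype(np.uint8),cv2.MORPH_CLOSE,np.ones((150,150))),630,160,1000)
"
```

```text
thr 150.0
rect [584.  114.7] [64. 62.] 90.0 ell [584.1 114.5] [62.33333333 64.33333333] axis from x 26.2 area 3140.777777777778
thr 120.0
rect [584.6 115.3] [65.66666667 63.        ] 77.3 ell [584.4 114.8] [63.33333333 65.66666667] axis from x 24.1 area 3254.3888888888887
rect [623.7 109.7] [10.66666667 80.66666667] 90.0 ell [624.5  94.2] [  9.66666667 117.66666667] axis from x 88.1 area 644.6666666666666
mat
rect [585.2 115.2] [89.66666667 89.66666667] 90.0 ell [585.2 115.2] [106. 106.] axis from x -90.0 area 8040.111111111111
```

Emit:
drive_tool(plan=[{"x":0.17,"y":0.01,"z":0.7,"ax":0,"ay":0,"az":0,"hand":85},{"x":0.17,"y":0.01,"z":1.3,"ax":0,"ay":0,"az":0,"hand":85},{"x":0.17,"y":0.01,"z":1.8,"ax":0,"ay":0,"az":0,"hand":85},{"x":0.17,"y":0.01,"z":2.04,"ax":0,"ay":0,"az":0,"hand":85},{"x":0.17,"y":0.01,"z":2.04,"ax":0,"ay":0,"az":0,"hand":85},{"x":0.17,"y":0.01,"z":2.04,"ax":0,"ay":0,"az":0,"hand":85}])

```text
clock: 7.35
eef_pos: [450.3, 202.2, 0.2]
tcp_rot: [3.141, -0.0, 1.696]
contact_force: [-0.3, 0.4, -0.4]
opening: 0.997
grasp_force: 0.0
```

Emit:
drive_tool(plan=[{"x":0.0,"y":-0.03,"z":0,"ax":0,"ay":0,"az":0,"hand":85},{"x":0.0,"y":-0.03,"z":0,"ax":0,"ay":0,"az":0,"hand":70},{"x":0.0,"y":-0.03,"z":0,"ax":0,"ay":0,"az":0,"hand":60},{"x":0.0,"y":-0.03,"z":0,"ax":0,"ay":0,"az":0,"hand":57},{"x":0.0,"y":-0.03,"z":0,"ax":0,"ay":0,"az":0,"hand":57},{"x":0.0,"y":-0.03,"z":0,"ax":0,"ay":0,"az":0,"hand":57}])

```text
clock: 7.95
eef_pos: [448.5, 202.4, 1.0]
tcp_rot: [3.14, -0.0, 1.697]
contact_force: [-1.6, -1.9, 10.0]
opening: 0.751
grasp_force: 41.9
```

```bash
python3 -c "
from h import *
need(587.4,-99.5,80,np.pi/2+np.radians(2.1));s=monitor.sense();print(s['grasp_force'],s['opening']*85.4,s['contact_force'])
# vice extents
for p,z in (((340,222),0),((345,215),100),((372,170),40),((345,205),100)): print(p,z,ray('top',p,z).round())"
```

```text
xyz [-6.339  2.    -1.58 ] a [ 0.016 -0.005  0.854] at [448.5 202.4   1. ] [ 3.14  -0.     1.697] t 7.95
41.896347999572754 64.122575924015 [-1.61130991 -1.85448926  9.99453105]
(340, 222) 0 [[ 462. -124.    0.]]
(345, 215) 100 [[ 459. -119.  100.]]
(372, 170) 40 [[ 558. -182.   40.]]
(345, 205) 100 [[ 477. -120.  100.]]
```

Emit:
drive_tool(plan=[{"x":0,"y":0,"z":-0.5,"ax":0,"ay":0,"az":0,"hand":57},{"x":0,"y":0,"z":-1.2,"ax":0,"ay":0,"az":0,"hand":57},{"x":-0.8,"y":0.3,"z":-1.6,"ax":0,"ay":0,"az":0.2,"hand":57},{"x":-1.6,"y":0.6,"z":-1.6,"ax":0,"ay":0,"az":0.3,"hand":57},{"x":-2.4,"y":0.9,"z":-1.6,"ax":0,"ay":0,"az":0.5,"hand":57},{"x":-3.2,"y":1.2,"z":-1.6,"ax":0,"ay":0,"az":0.6,"hand":57},{"x":-4.0,"y":1.4,"z":-1.6,"ax":0,"ay":0,"az":0.7,"hand":57},{"x":-4.8,"y":1.6,"z":-1.6,"ax":0,"ay":0,"az":0.85,"hand":57}])

```text
clock: 8.75
eef_pos: [557.8, -27.5, 80.2]
tcp_rot: [3.141, 0.0, 1.607]
contact_force: [0.2, 0.3, -2.4]
opening: 0.747
grasp_force: 46.8
```

```bash
python3 -c "
from h import *
need(587.4,-100.2,60,np.pi/2+np.radians(2.1))"
```

```text
xyz [-1.474  0.539  0.404] a [ 0.004  0.    -0.001] at [557.8 -27.5  80.2] [3.141 0.    1.607] t 8.75
```

Emit:
drive_tool(plan=[{"x":-0.7,"y":0.3,"z":0,"ax":0,"ay":0,"az":0,"hand":57},{"x":-1.4,"y":0.5,"z":0,"ax":0,"ay":0,"az":0,"hand":57},{"x":-1.47,"y":0.54,"z":0.4,"ax":0,"ay":0,"az":0,"hand":57},{"x":-1.47,"y":0.54,"z":0.7,"ax":0,"ay":0,"az":0,"hand":57},{"x":-1.47,"y":0.54,"z":0.7,"ax":0,"ay":0,"az":0,"hand":57},{"x":-1.47,"y":0.54,"z":0.7,"ax":0,"ay":0,"az":0,"hand":57}])

```text
clock: 9.35
eef_pos: [586.2, -97.4, 44.5]
tcp_rot: [-3.14, -0.0, 1.609]
contact_force: [0.2, -0.6, -1.9]
opening: 0.749
grasp_force: 46.7
```

```bash
python3 -c "
from h import *
need(587.4,-100.2,5.3,np.pi/2+np.radians(2.1))
f=imaging.grab_frame('side'); cv2.imwrite('pics/s2.png',cv2.resize(f[120:300,200:460],(780,540),interpolation=cv2.INTER_CUBIC)[:,:,::-1])"
```

```text
xyz [-0.056  0.023  0.783] a [-0.017 -0.004  0.012] at [586.2 -97.4  44.5] [-3.14  -0.     1.609] t 9.35
```

View pics/s2.png

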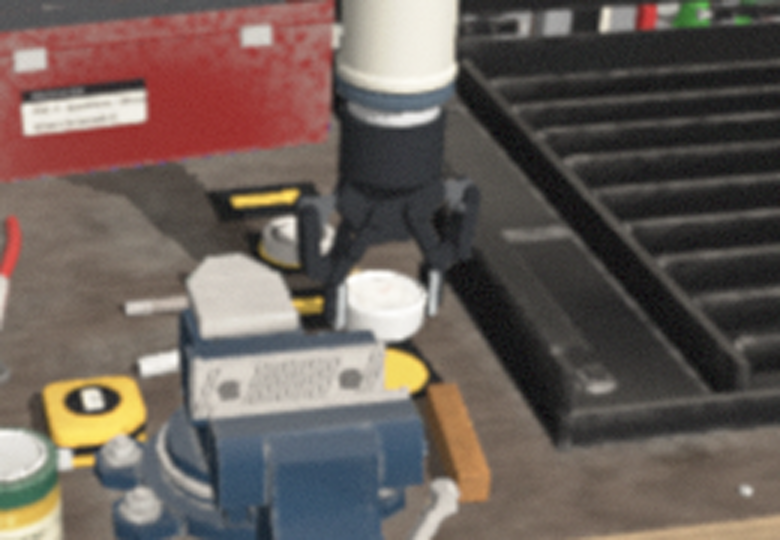

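The side view shows the gauge held level above its disc, clear of the vice and the packer.

Emit:
drive_tool(plan=[{"x":-0.03,"y":0.02,"z":0.4,"ax":0,"ay":0,"az":0,"hand":57},{"x":-0.03,"y":0.02,"z":0.65,"ax":0,"ay":0,"az":0,"hand":57},{"x":-0.03,"y":0.02,"z":0.7,"ax":0,"ay":0,"az":0,"hand":57},{"x":-0.03,"y":0.02,"z":0.7,"ax":0,"ay":0,"az":0,"hand":57},{"x":-0.03,"y":0.02,"z":0.7,"ax":0,"ay":0,"az":0,"hand":57}])

```text
clock: 9.9
eef_pos: [588.5, -99.7, 10.3]
tcp_rot: [3.141, 0.0, 1.608]
contact_force: [-0.1, 0.4, -3.1]
opening: 0.746
grasp_force: 46.8
```

```bash
python3 -c "
from h import *
need(587.4,-100.2,5.3,np.pi/2+np.radians(2.1));s=monitor.sense();print(s['contact_force'])"
```

```text
xyz [-0.009 -0.021  0.1  ] a [0.005 0.001 0.005] at [588.5 -99.7  10.3] [3.141 0.    1.608] t 9.9
[-0.11154788  0.38591476 -3.08473522]
```

Emit:
drive_tool(plan=[{"x":-0.01,"y":-0.01,"z":0.1,"ax":0,"ay":0,"az":0,"hand":57},{"x":-0.01,"y":-0.01,"z":0.1,"ax":0,"ay":0,"az":0,"hand":57},{"x":-0.01,"y":-0.01,"z":0.1,"ax":0,"ay":0,"az":0,"hand":68},{"x":-0.01,"y":-0.01,"z":0.1,"ax":0,"ay":0,"az":0,"hand":78},{"x":-0.01,"y":-0.01,"z":0.1,"ax":0,"ay":0,"az":0,"hand":84},{"x":-0.01,"y":-0.01,"z":0.1,"ax":0,"ay":0,"az":0,"hand":84}])

```text
clock: 10.5
eef_pos: [587.7, -100.4, 4.9]
tcp_rot: [3.142, 0.0, 1.608]
contact_force: [-0.9, -0.2, -1.3]
opening: 0.984
grasp_force: 0.0
```

Emit:
drive_tool(plan=[{"x":0,"y":0,"z":-0.5,"ax":0,"ay":0,"az":0,"hand":84},{"x":0,"y":0,"z":-1.2,"ax":0,"ay":0,"az":0,"hand":84},{"x":0,"y":0,"z":-2.5,"ax":0,"ay":0,"az":0,"hand":60},{"x":0,"y":0,"z":-3,"ax":0,"ay":0,"az":0,"hand":45},{"x":0.8,"y":-2.8,"z":-3,"ax":0,"ay":0,"az":14.8,"hand":45},{"x":0.8,"y":-2.8,"z":-3,"ax":0,"ay":0,"az":14.8,"hand":45},{"x":0.8,"y":-2.8,"z":-3,"ax":0,"ay":0,"az":14.8,"hand":45},{"x":0.8,"y":-2.8,"z":-3,"ax":0,"ay":0,"az":14.8,"hand":45}])

```text
clock: 11.3
eef_pos: [439.3, -64.2, 153.9]
tcp_rot: [-3.136, 0.002, 1.002]
contact_force: [0.2, -0.2, 0.3]
opening: 0.529
grasp_force: 0.0
```

```bash
python3 -c "
from h import *
need(450.5,-54,80,np.radians(3.5))"
```

```text
xyz [0.297 0.087 1.476] a [-0.039  0.047  8.983] at [439.3 -64.2 153.9] [-3.136e+00  2.000e-03  1.002e+00] t 11.3
```

Emit:
drive_tool(plan=[{"x":0.2,"y":0.05,"z":0,"ax":0,"ay":0,"az":9,"hand":45},{"x":0.2,"y":0.05,"z":0,"ax":0,"ay":0,"az":9,"hand":45},{"x":0.2,"y":0.05,"z":0,"ax":0,"ay":0,"az":9,"hand":45},{"x":0.2,"y":0.05,"z":0,"ax":0,"ay":0,"az":9,"hand":45},{"x":0.2,"y":0.05,"z":0,"ax":0,"ay":0,"az":9,"hand":45},{"x":0.2,"y":0.05,"z":0,"ax":0,"ay":0,"az":9,"hand":45},{"x":0.2,"y":0.05,"z":0.8,"ax":0,"ay":0,"az":9,"hand":45},{"x":0.2,"y":0.05,"z":1.2,"ax":0,"ay":0,"az":9,"hand":45}])

```text
clock: 12.1
eef_pos: [453.1, -58.3, 93.5]
tcp_rot: [-3.142, 0.0, 0.064]
contact_force: [-0.6, -0.4, 0.1]
opening: 0.526
grasp_force: 0.0
```

```bash
python3 -c "
from m import *
need(450.5,-54,3,np.radians(3.5))
f=imaging.grab_frame('top');print('gauge');part(f,33,587.5,-99.5,48,sat=60,thr=165);cv2.imwrite('pics/t2.png',cv2.resize(f[90:300,110:420],(775,525),interpolation=cv2.INTER_CUBIC)[:,:,::-1])"
```

```text
xyz [-0.047 -0.09   1.81 ] a [-0.001  0.003  0.024] at [453.1 -58.3  93.5] [-3.142  0.     0.064] t 12.1
gauge
thr 165.0
rect [587.7 -99.3] [95.66666667 95.66666667] 90.0 ell [591.2 -96. ] [101.33333333 115.66666667] axis from x -48.3 area 8535.222222222223
```

View pics/t2.png

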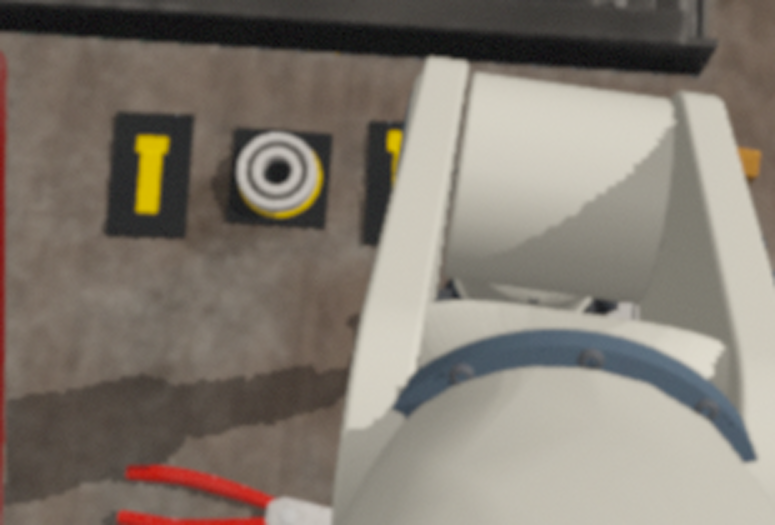

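The arm hides the gauge in this view, but the bearing sits well at about (278,172) in the crop. I'll carry on with the long bolt.

Emit:
drive_tool(plan=[{"x":-0.05,"y":-0.09,"z":0.6,"ax":0,"ay":0,"az":0,"hand":45},{"x":-0.05,"y":-0.09,"z":1.2,"ax":0,"ay":0,"az":0,"hand":45},{"x":-0.05,"y":-0.09,"z":1.6,"ax":0,"ay":0,"az":0,"hand":45},{"x":-0.05,"y":-0.09,"z":1.65,"ax":0,"ay":0,"az":0,"hand":45},{"x":-0.05,"y":-0.09,"z":1.65,"ax":0,"ay":0,"az":0,"hand":45},{"x":-0.05,"y":-0.09,"z":1.65,"ax":0,"ay":0,"az":0,"hand":45}])

```text
clock: 12.75
eef_pos: [451.8, -54.2, 13.4]
tcp_rot: [3.141, -0.002, 0.065]
contact_force: [0.5, -0.1, -0.3]
opening: 0.526
grasp_force: 0.0
```

```bash
python3 -c "
from m import *
need(450.5,-54,3,np.radians(3.5))"
```

```text
xyz [-0.026 -0.006  0.208] a [ 0.003 -0.015  0.04 ] at [451.8 -54.2  13.4] [ 3.141e+00 -2.000e-03  6.500e-02] t 12.75
```

Emit:
drive_tool(plan=[{"x":-0.02,"y":0,"z":0.15,"ax":0,"ay":0,"az":0.04,"hand":45},{"x":-0.02,"y":0,"z":0.2,"ax":0,"ay":0,"az":0.04,"hand":45},{"x":-0.02,"y":0,"z":0.2,"ax":0,"ay":0,"az":0.04,"hand":30},{"x":-0.02,"y":0,"z":0.2,"ax":0,"ay":0,"az":0.04,"hand":20},{"x":-0.02,"y":0,"z":0.2,"ax":0,"ay":0,"az":0.04,"hand":8},{"x":-0.02,"y":0,"z":0.2,"ax":0,"ay":0,"az":0.04,"hand":8},{"x":-0.02,"y":0,"z":0.2,"ax":0,"ay":0,"az":0.04,"hand":8},{"x":-0.02,"y":0,"z":0.2,"ax":0,"ay":0,"az":0.04,"hand":8}])

```text
clock: 13.55
eef_pos: [450.0, -54.2, 2.4]
tcp_rot: [3.142, -0.0, 0.061]
contact_force: [-1.6, 0.1, 5.2]
opening: 0.162
grasp_force: 39.5
```

```bash
python3 -c "
from m import *
need(580.3,12.5,80,np.radians(-1.6));s=monitor.sense();print(s['grasp_force'],s['opening']*85.4,s['contact_force'])"
```

```text
xyz [ 2.683 -1.172 -1.551] a [ 0.    -0.001  0.85 ] at [450.  -54.2   2.4] [ 3.142 -0.     0.061] t 13.55
39.47620332241058 13.837143917073755 [-1.58859684  0.10948413  5.22843343]
```

Emit:
drive_tool(plan=[{"x":0,"y":0,"z":-0.5,"ax":0,"ay":0,"az":0,"hand":8},{"x":0,"y":0,"z":-1.2,"ax":0,"ay":0,"az":0,"hand":8},{"x":0.7,"y":-0.3,"z":-1.5,"ax":0,"ay":0,"az":0.3,"hand":8},{"x":1.4,"y":-0.6,"z":-1.5,"ax":0,"ay":0,"az":0.6,"hand":8},{"x":2.1,"y":-0.9,"z":-1.5,"ax":0,"ay":0,"az":0.85,"hand":8},{"x":2.67,"y":-1.17,"z":-1.5,"ax":0,"ay":0,"az":0.85,"hand":8},{"x":2.67,"y":-1.17,"z":-1,"ax":0,"ay":0,"az":0.85,"hand":8},{"x":2.67,"y":-1.17,"z":-0.6,"ax":0,"ay":0,"az":0.85,"hand":8}])

```text
clock: 14.35
eef_pos: [580.4, 13.0, 31.4]
tcp_rot: [-3.142, -0.001, -0.027]
contact_force: [-0.8, -0.4, -1.1]
opening: 0.159
grasp_force: 39.3
```

Emit:
drive_tool(plan=[{"x":0,"y":0,"z":0,"ax":0,"ay":0,"az":0,"hand":8},{"x":0,"y":0,"z":0,"ax":0,"ay":0,"az":0,"hand":8},{"x":0,"y":0,"z":0,"ax":0,"ay":0,"az":0,"hand":8}])

```text
clock: 14.65
eef_pos: [580.2, 12.3, 33.2]
tcp_rot: [-3.142, -0.001, -0.028]
contact_force: [0.5, 0.0, -1.4]
opening: 0.164
grasp_force: 39.3
```

```bash
python3 -c "
from m import *
need(579.8,12.5,6.7,np.radians(-1.6));s=monitor.sense();print(s['grasp_force'],s['opening']*85.4,s['contact_force'])
f=imaging.grab_frame('side'); cv2.imwrite('pics/s3.png',cv2.resize(f[120:300,200:460],(780,540),interpolation=cv2.INTER_CUBIC)[:,:,::-1])"
```

```text
xyz [-0.008 -0.004  0.529] a [-0.    -0.011 -0.001] at [580.2  12.3  33.2] [-3.142e+00 -1.000e-03 -2.800e-02] t 14.65
39.28454875946045 14.017728992661088 [ 0.54608529  0.00372925 -1.44449589]
```

View pics/s3.png

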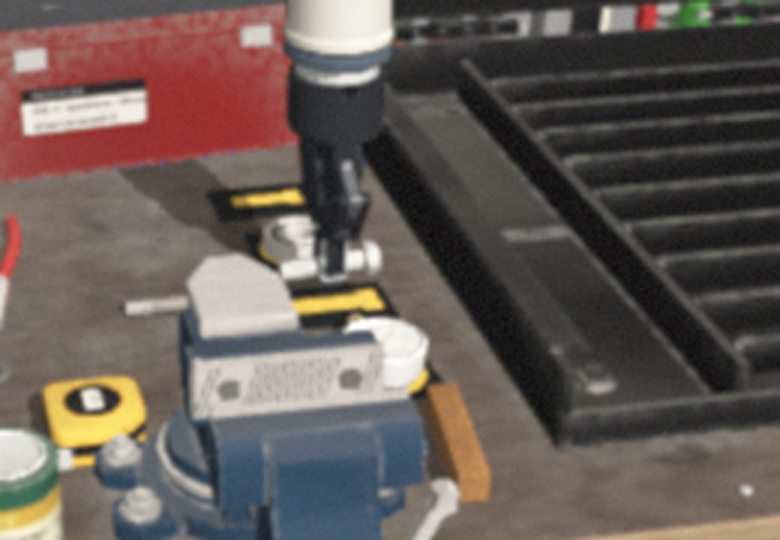

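The side view shows the long bolt level in the fingers above its outline, head away from the robot.

Emit:
drive_tool(plan=[{"x":0,"y":0,"z":0.3,"ax":0,"ay":0,"az":0,"hand":8},{"x":0,"y":0,"z":0.5,"ax":0,"ay":0,"az":0,"hand":8},{"x":0,"y":0,"z":0.53,"ax":0,"ay":0,"az":0,"hand":8},{"x":0,"y":0,"z":0.53,"ax":0,"ay":0,"az":0,"hand":8},{"x":0,"y":0,"z":0.53,"ax":0,"ay":0,"az":0,"hand":22},{"x":0,"y":0,"z":0.53,"ax":0,"ay":0,"az":0,"hand":32},{"x":0,"y":0,"z":0.53,"ax":0,"ay":0,"az":0,"hand":42},{"x":0,"y":0,"z":0.53,"ax":0,"ay":0,"az":0,"hand":42}])

```text
clock: 15.5
eef_pos: [579.5, 12.4, 5.5]
tcp_rot: [3.142, 0.0, -0.028]
contact_force: [-0.2, -0.1, -0.6]
opening: 0.49
grasp_force: 0.0
```

Emit:
drive_tool(plan=[{"x":0,"y":0,"z":-0.5,"ax":0,"ay":0,"az":0,"hand":42},{"x":0,"y":0,"z":-1.2,"ax":0,"ay":0,"az":0,"hand":42},{"x":0,"y":0,"z":-1.5,"ax":0,"ay":0,"az":0,"hand":42},{"x":-2.66,"y":-0.4,"z":-1.5,"ax":0,"ay":0,"az":0.68,"hand":42},{"x":-2.66,"y":-0.4,"z":-1.5,"ax":0,"ay":0,"az":0.68,"hand":42},{"x":-2.66,"y":-0.4,"z":-1.5,"ax":0,"ay":0,"az":0.68,"hand":42},{"x":-2.66,"y":-0.4,"z":-1,"ax":0,"ay":0,"az":0.68,"hand":42},{"x":-2.66,"y":-0.4,"z":-0.8,"ax":0,"ay":0,"az":0.68,"hand":42}])

```text
clock: 16.3
eef_pos: [445.9, 36.2, 44.9]
tcp_rot: [3.141, 0.001, -0.099]
contact_force: [0.1, -0.7, -0.0]
opening: 0.495
grasp_force: 0.0
```

```bash
python3 -c "
from m import *
need(447.2,35.4,2,np.radians(-5.7))
f=imaging.grab_frame('top');cv2.imwrite('pics/t3.png',cv2.resize(f[90:300,110:420],(775,525),interpolation=cv2.INTER_CUBIC)[:,:,::-1])"
```

```text
xyz [0.028 0.014 0.858] a [0.001 0.008 0.008] at [445.9  36.2  44.9] [ 3.141e+00  1.000e-03 -9.900e-02] t 16.3
```

View pics/t3.png

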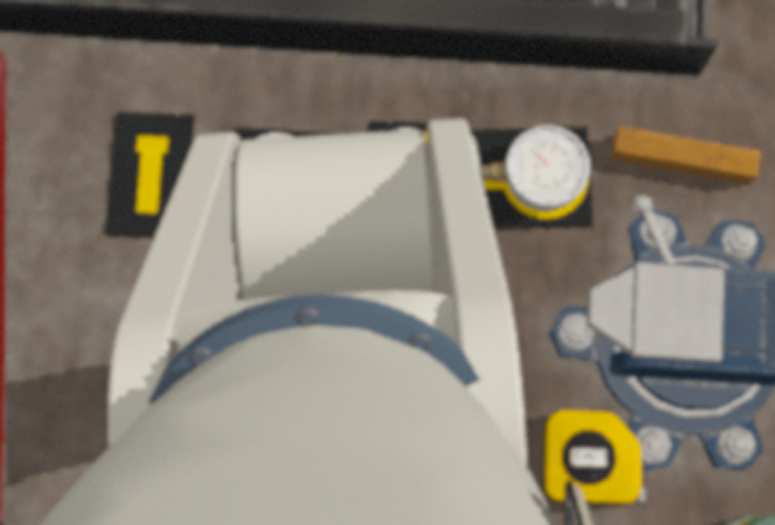

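The gauge is on its mat with the stem to the left, at about (547,167) in the crop. I'll measure it while I grip the short bolt.

Emit:
drive_tool(plan=[{"x":0.03,"y":0.01,"z":0.4,"ax":0,"ay":0,"az":0,"hand":42},{"x":0.03,"y":0.01,"z":0.75,"ax":0,"ay":0,"az":0,"hand":42},{"x":0.03,"y":0.01,"z":0.86,"ax":0,"ay":0,"az":0,"hand":42},{"x":0.03,"y":0.01,"z":0.86,"ax":0,"ay":0,"az":0,"hand":42},{"x":0.03,"y":0.01,"z":0.86,"ax":0,"ay":0,"az":0,"hand":42}])

```text
clock: 16.85
eef_pos: [449.3, 35.4, 3.2]
tcp_rot: [-3.142, -0.0, -0.099]
contact_force: [0.7, 0.5, 1.0]
opening: 0.488
grasp_force: 0.0
```

```bash
python3 -c "
from m import *
need(447.2,35.4,2,np.radians(-5.7))
f=imaging.grab_frame('top');print('gauge');part(f,33,587.5,-105,40,sat=60,thr=165)"
```

```text
xyz [-0.041  0.004  0.023] a [-0.    -0.003  0.002] at [449.3  35.4   3.2] [-3.142 -0.    -0.099] t 16.85
gauge
thr 165.0
rect [587.7 -99.1] [63.66666667 63.        ] 40.9 ell [587.6 -99.1] [63.         64.33333333] axis from x 42.0 area 3185.9444444444443
```

Gauge centre measures (587.6, -99.1) against its target of (587.4, -99.4). Now I close on the short bolt.

Emit:
drive_tool(plan=[{"x":-0.03,"y":0,"z":0.02,"ax":0,"ay":0,"az":0,"hand":42},{"x":-0.03,"y":0,"z":0.02,"ax":0,"ay":0,"az":0,"hand":30},{"x":-0.03,"y":0,"z":0.02,"ax":0,"ay":0,"az":0,"hand":18},{"x":-0.03,"y":0,"z":0.02,"ax":0,"ay":0,"az":0,"hand":5},{"x":-0.03,"y":0,"z":0.02,"ax":0,"ay":0,"az":0,"hand":5},{"x":-0.03,"y":0,"z":0.02,"ax":0,"ay":0,"az":0,"hand":5},{"x":-0.03,"y":0,"z":0.02,"ax":0,"ay":0,"az":0,"hand":5}])

```text
clock: 17.6
eef_pos: [447.3, 35.6, 2.1]
tcp_rot: [-3.142, -0.0, -0.099]
contact_force: [-0.6, 0.2, 5.8]
opening: 0.114
grasp_force: 39.0
```

```bash
python3 -c "
from m import *
need(585,218.8,60,np.radians(-1.2));s=monitor.sense();print(s['grasp_force'],s['opening']*85.4,s['contact_force'])"
```

```text
xyz [ 2.378 -3.918 -1.158] a [-0.    -0.003 -0.746] at [447.3  35.6   2.1] [-3.142 -0.    -0.099] t 17.6
39.032102823257446 9.753723583160479 [-0.59725943  0.23433468  5.78269691]
```

Emit:
drive_tool(plan=[{"x":0,"y":0,"z":-0.5,"ax":0,"ay":0,"az":0,"hand":5},{"x":0,"y":0,"z":-1.3,"ax":0,"ay":0,"az":0,"hand":5},{"x":0.5,"y":-0.8,"z":-1.5,"ax":0,"ay":0,"az":-0.2,"hand":5},{"x":1.0,"y":-1.6,"z":-1.5,"ax":0,"ay":0,"az":-0.4,"hand":5},{"x":1.5,"y":-2.4,"z":-1.5,"ax":0,"ay":0,"az":-0.6,"hand":5},{"x":2.0,"y":-3.2,"z":-1.5,"ax":0,"ay":0,"az":-0.75,"hand":5},{"x":2.38,"y":-3.92,"z":-1.5,"ax":0,"ay":0,"az":-0.75,"hand":5},{"x":2.38,"y":-3.92,"z":-1.0,"ax":0,"ay":0,"az":-0.75,"hand":5}])

```text
clock: 18.4
eef_pos: [590.8, 224.2, 54.5]
tcp_rot: [-3.137, -0.009, -0.018]
contact_force: [0.5, -0.2, -1.6]
opening: 0.111
grasp_force: 39.4
```

Emit:
drive_tool(plan=[{"x":0,"y":0,"z":0.4,"ax":0,"ay":0,"az":0,"hand":5},{"x":0,"y":0,"z":0.4,"ax":0,"ay":0,"az":0,"hand":5},{"x":0,"y":0,"z":0.4,"ax":0,"ay":0,"az":0,"hand":5},{"x":0,"y":0,"z":0.4,"ax":0,"ay":0,"az":0,"hand":5}])

```text
clock: 18.8
eef_pos: [585.6, 218.8, 32.8]
tcp_rot: [-3.141, -0.001, -0.021]
contact_force: [0.2, 0.4, -1.6]
opening: 0.116
grasp_force: 39.4
```

```bash
python3 -c "
from m import *
need(585,218.8,6.4,np.radians(-1.2));s=monitor.sense();print(s['grasp_force'],s['opening']*85.4,s['contact_force'])
f=imaging.grab_frame('top')
print('long');o=part(f,16,580,12.5,52,sat=60,thr=150);cv2.imwrite('pics/lb.png',ortho(f,16,520,640,-150,60,3)[:,:,::-1])"
```

```text
xyz [-0.012  0.001  0.528] a [-0.005 -0.011 -0.   ] at [585.6 218.8  32.8] [-3.141e+00 -1.000e-03 -2.100e-02] t 18.8
39.4007009267807 9.922277587902276 [ 0.22191657  0.37918866 -1.59581084]
long
thr 150.0
rect [580.5   9.8] [84.33333333 21.33333333] 90.0 ell [589.4  11.4] [ 17.66666667 105.66666667] axis from x -3.0 area 1124.111111111111
```

View pics/lb.png

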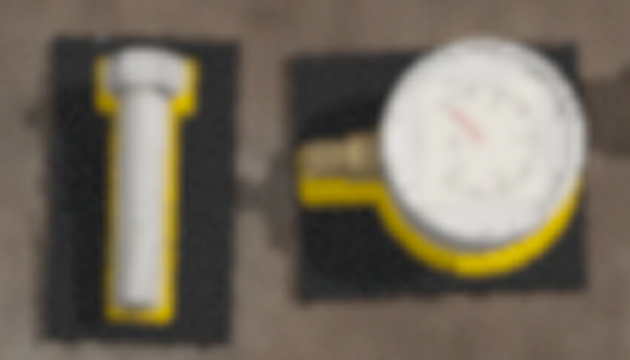

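The crop shows the long bolt on its silhouette, centre about (145,180), and the gauge stem over the drawn stem once parallax is allowed for. Now I set down the short bolt and back away.

Emit:
drive_tool(plan=[{"x":-0.01,"y":0,"z":0.3,"ax":0,"ay":0,"az":0,"hand":5},{"x":-0.01,"y":0,"z":0.5,"ax":0,"ay":0,"az":0,"hand":5},{"x":-0.01,"y":0,"z":0.53,"ax":0,"ay":0,"az":0,"hand":5},{"x":-0.01,"y":0,"z":0.53,"ax":0,"ay":0,"az":0,"hand":5},{"x":-0.01,"y":0,"z":0.53,"ax":0,"ay":0,"az":0,"hand":18},{"x":-0.01,"y":0,"z":0.53,"ax":0,"ay":0,"az":0,"hand":30},{"x":-0.01,"y":0,"z":0.53,"ax":0,"ay":0,"az":0,"hand":40},{"x":-0.01,"y":0,"z":0.53,"ax":0,"ay":0,"az":0,"hand":40}])

```text
clock: 19.65
eef_pos: [584.3, 218.8, 5.0]
tcp_rot: [3.141, 0.0, -0.021]
contact_force: [-0.3, 0.8, -0.7]
opening: 0.465
grasp_force: 0.0
```

Emit:
drive_tool(plan=[{"x":0,"y":0,"z":-0.5,"ax":0,"ay":0,"az":0,"hand":40},{"x":0,"y":0,"z":-1.2,"ax":0,"ay":0,"az":0,"hand":40},{"x":0,"y":0,"z":-3,"ax":0,"ay":0,"az":0,"hand":40},{"x":0,"y":0,"z":-3,"ax":0,"ay":0,"az":0,"hand":40},{"x":-4.5,"y":1.6,"z":-4,"ax":0,"ay":0,"az":0,"hand":40},{"x":-4.5,"y":1.6,"z":-4,"ax":0,"ay":0,"az":0,"hand":40},{"x":-4.5,"y":1.6,"z":-4,"ax":0,"ay":0,"az":0,"hand":40},{"x":-4.5,"y":1.6,"z":-4,"ax":0,"ay":0,"az":0,"hand":40}])

```text
clock: 20.45
eef_pos: [396.8, 156.4, 196.3]
tcp_rot: [3.142, 0.0, -0.021]
contact_force: [-0.1, 0.5, 1.2]
opening: 0.463
grasp_force: 0.0
```

Emit:
drive_tool(plan=[{"x":0,"y":0,"z":0,"ax":0,"ay":0,"az":0,"hand":40},{"x":0,"y":0,"z":0,"ax":0,"ay":0,"az":0,"hand":40},{"x":0,"y":0,"z":0,"ax":0,"ay":0,"az":0,"hand":40}])

```text
clock: 20.75
eef_pos: [400.0, 157.6, 196.5]
tcp_rot: [-3.141, -0.001, -0.021]
contact_force: [-0.2, -0.2, 0.1]
opening: 0.471
grasp_force: 0.0
```

```bash
python3 -c "
from m import *
f=imaging.grab_frame('top')
print('short');part(f,13,585,218.8,40,sat=60,thr=135);print('long');part(f,16,580,12.5,52,sat=60,thr=130)
a=ortho(f,12,525,645,170,270,4);b=ortho(f,14,525,645,-35,65,4);cv2.imwrite('pics/f.png',np.hstack([a,b])[:,:,::-1])"
```

```text
short
thr 135.0
rect [570.3 248. ] [50.         21.66666667] 90.0 ell [559.8 251.1] [17.66666667 58.66666667] axis from x 14.0 area 540.9444444444445
rect [584.3 218.8] [59.33333333 15.33333333] 90.0 ell [589.3 218.4] [13.         62.66666667] axis from x 0.8 area 470.27777777777777
long
thr 130.0
rect [580.8  11.8] [85.66666667 25.33333333] 90.0 ell [590.7  12.5] [ 20.66666667 110.        ] axis from x -2.1 area 1312.111111111111
```

View pics/f.png

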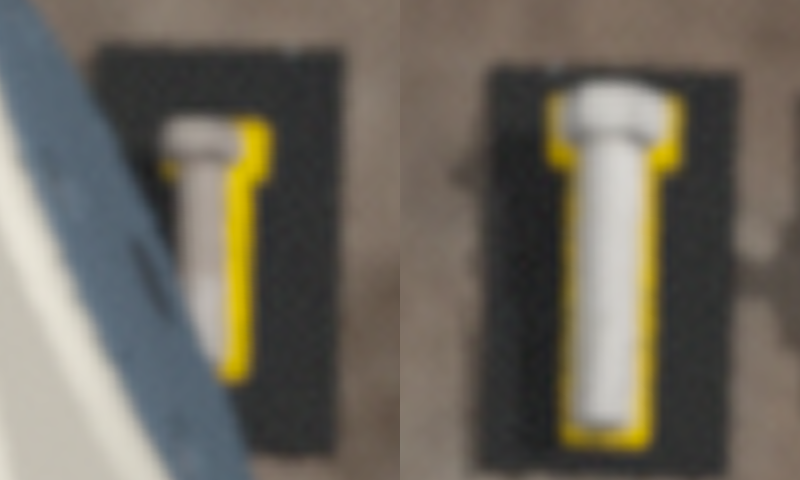

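The short bolt is partly hidden by the arm and looks slightly left of its outline. I'll move the arm aside and check it properly.

Emit:
drive_tool(plan=[{"x":-0.8,"y":3.2,"z":0,"ax":0,"ay":0,"az":0,"hand":40},{"x":-0.8,"y":3.2,"z":0,"ax":0,"ay":0,"az":0,"hand":40},{"x":-0.8,"y":3.2,"z":0,"ax":0,"ay":0,"az":0,"hand":40},{"x":-0.8,"y":3.2,"z":0,"ax":0,"ay":0,"az":0,"hand":40},{"x":-0.8,"y":3.2,"z":0,"ax":0,"ay":0,"az":0,"hand":40},{"x":-0.8,"y":3.2,"z":0,"ax":0,"ay":0,"az":0,"hand":40}])

```text
clock: 21.4
eef_pos: [356.4, -2.0, 196.2]
tcp_rot: [-3.141, 0.0, -0.022]
contact_force: [0.2, -0.2, -0.3]
opening: 0.467
grasp_force: 0.0
```

```bash
python3 -c "
from m import *
f=imaging.grab_frame('top')
print('short');part(f,11,585,218.8,40,sat=75,thr=125)
g=cv2.imread('pics/top0.png')[:,:,::-1]
a=ortho(f,11,525,645,170,270,4);b=ortho(g,4,525,645,170,270,4);cv2.imwrite('pics/f2.png',np.hstack([a,b])[:,:,::-1])"
```

```text
short
thr 125.0
rect [587.  255.3] [ 7. 34.] 0.0 ell [586.2 255.9] [ 7.33333333 33.33333333] axis from x 2.0 area 158.0
rect [584.3 219.3] [61.33333333 16.33333333] 90.0 ell [591.5 219.3] [13.         80.33333333] axis from x 0.0 area 587.8888888888889
```

View pics/f2.png

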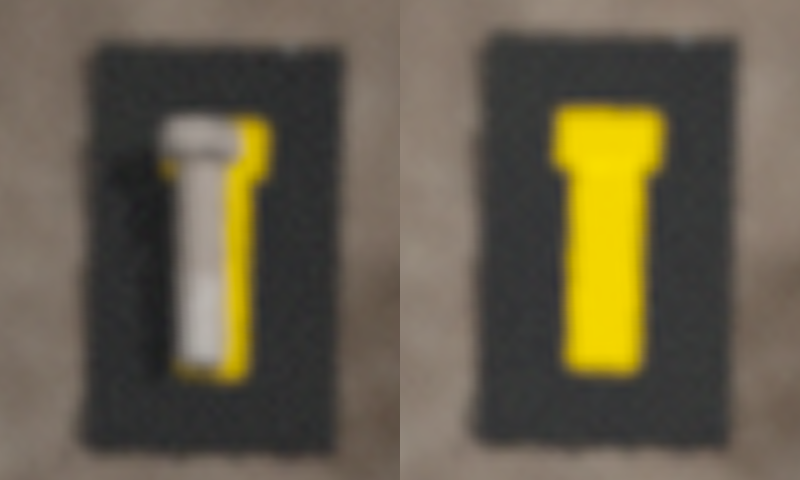

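At the correct heights, the short bolt's centre is (584.3, 219.3) and its outline's is (585.0, 218.5). That is within about 1 mm and 1.5°. Everything else already measured fine, so I'm handing in.

```bash
python3 -c "
from rig import r
print(r.sign_off())"
```

```text
the job is handed in; nothing more can be done
None
```

I placed the bearing, gauge, long bolt and short bolt on their mats in that order and handed the job in at about 21 s. By camera each was within about 1 mm and 1.5° of its outline, and I never touched the tape measure or the packer.

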